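Lock a solder pallet down with a quarter-turn T-pin

ROBOT

A 7-joint arm with a two-finger parallel gripper is mounted at the origin on the work surface. World frame = base frame: x ahead of the robot, y to its left, z up, the work surface at z = 0. Lengths are in m, angles in rad, forces in N, time in s.
With the tool pointing down it reaches from about 0.4 to 0.9 m from the base axis. Payload 5.5 kg.
Tool frame: the origin (TCP) lies where the fingers leave the gripper's body, on its centre line; the fingertips stand 73 mm ahead of it and the grasp point (between the pads) lies 54 mm ahead of it; z points along the fingers, y is the direction in which the jaws open and shut (so a half turn about z gives the same grasp; the last joint's range is limited). The gripper opens to 85 mm and grips with 20 to 120 N. Pads are 22 mm wide; open, the fingers measure 114 mm over their backs; the gripper's body (76 mm by 85 mm) begins 54 mm behind the grasp point. The pads swing forward as they close: fully open they stand 13 mm farther back than shut.
Start: joints at [-1.075, 0.501, -0.427, 1.55, 0.221, 1.138, -0.21], TCP at [0.15, 0.632, 0.304] pointing down, gripper open.
Joint ranges: [-2.88, 2.88], [-0.31, 2.03], [-1.54, 1.56], [0.2, 2.42], [-1.41, 4.55], [0.19, 2.02], [-2.57, 2.57]. Speed limits (rad/s): [2.57, 2.57, 3.14, 3.14, 3.14, 3.14, 3.14].

INTERFACE

Orientations are given as a rotation vector (axis times angle).
In Python, from bench import ctrl, eyes gives the robot as it stands.
- The arm moves only by the tool apply_moves, never from a script. Its argument "steps" is a list of rows, each an object with "jaw": the opening, from 0 (shut) to 1 (fully open); "offset": the shift along the world's x, y, z in m, a list of three; "twist": the turn, a rotation vector about the world's x, y, z in degrees, a list of three. A call has 1 to 20 rows; each row is the pose to reach, as a shift and turn from the pose commanded when the call began; what a row does not reach only later rows make up. A row lasts 1/8 s, in which the tool goes at most 62.5 mm and 10.7 degrees, less where a joint would pass 70% of its speed; a pose out of reach is approached as far as the arm can. A call with a gripper value outside its range is refused whole. The fingers move at their own pace and stop on an object; "squeeze" is the grip in N (left out, the last holds). Time passes only in rows, so rows that repeat a pose let the fingers close. It gives the time, the measured TCP pose, the force and the opening at its end, in the units of the state.
- ctrl.get_obs(): the state, without advancing time (a new reading comes with each control period).
- eyes.capture(name): name is "scene" or "top" or "wrist"; returns a dict with "frame" (384x512x3 uint8, blue, green, red), "z_map" (384x512 float32, m along the optical axis (not along the pixel's ray), 0 where there is no reading), "camera_matrix" (3x3 intrinsics, pixels), "world_to_cam" (4x4, takes a point from world to camera coordinates). Camera axes: x right, y down, z forward; pixel columns grow to the right and rows downward; lengths in m; the calibration is good to about 2 mm. A picture is of the moment at which its call begins.
- ctrl.sign_off(): hands the job in, once; it reports no verdict.
The state is a dict: "t": time; "qpos": joint angles; "joint_velocities": joint speeds; "effort": joint torques, N m; "tcp_pos": TCP position; "orientation": TCP orientation; "force": force on the tool from outside, world axes, zero at the start; "wrist_torque": the same for the moment, N m; "opening": opening from 0.0 (shut) to 1.0 (fully open).
Only numpy, scipy, OpenCV 4.12 (cv2) and the standard library are available. Lean on these libraries where they do the work, as an engineer would, in place of code of your own. Each camera call takes 0.05 s, during which the arm holds its last target. There are 200 camera calls.

TASK

Take the T-pin with the orange bar handle from the rack, gently feel its T-foot into the slot of the front rail inside the notch of the black solder pallet, push it down against its spring and turn it a quarter turn. Let it go so that the T holds crosswise under the slot's lips and the sprung disc clamps the pallet; do not force anything, keep the pallet where it lies, and leave the other things alone.

Things in the scene. Friction and masses are not known exactly. Their poses are not given: they have to be found in the camera images.
- pin_grip (a point): Centre of the T-pin's orange bar handle, the place to grip it, 51 mm above the pin's lowest point. The pin stands upright, z up along its shank. The bar is 12 mm thick (pin x), 34 mm long (pin y), 26 mm high, this point 13 mm below its top. At the start the pin hangs by its disc on the grey rack (52 x 120 mm, top 34 mm above the table), its foot in a well 12 x 24 mm and 22 mm deep.
- pin_foot (a point): Centre of the T-foot of the same pin, on the shank's axis 47.3 mm below pin_grip: a round cross bar 7.4 mm thick and 19 mm long along pin y, so it points the same way as the orange bar. Its underside is 3.7 mm below this point.
- slot_mid (a point): Nominal mid-point of the front rail's slot, at the rail's top face, 60 mm above the table. Holder axes: y along the slot, x across it towards the rear rail, z up. The rail was set by hand on its cross bars and clamped: the slot's centre line really lies anywhere up to 8 mm to either side of this point along x. That offset is not measured; it can be seen, and felt with the foot.
- notch (a point): Point on the centre line of the pallet's notch at the pallet's top face (64 mm above the table), 25 mm in from its open front edge, axes as the holder's. The notch is 27 mm wide (y), 50 mm deep (x), open to the front (-x), and leaves the slotted rail bare there. The disc must come down on both sides of the notch, so the pin belongs on its centre line.
- pin: The whole T-pin (120 g), origin on the shank's axis at its lowest point. A 40 mm steel disc slides on the shank but turns with it: underside 11.4 mm above the origin at rest, 5 mm thick with a 4 mm collar on it. A spring pushes the disc down: 2.5 N at rest plus 0.8 N per mm, 12 mm of travel.
- holder: Pallet holder, 220 x 240 x 60 mm, fixed: two cross bars, rear rail, hand-set front T-slot rail; origin at the centre of its underside, axes as slot_mid. The rail is 45 mm wide, its slot 10 mm over the full 240 mm; its lips are 5 mm thick, below them a channel 28 mm wide, 24 mm deep. It sits on rubber pads and gives 1 mm per 10 N. Press on it with a few newtons only: over 30 N damages it.
- pallet: Black plate 170 x 100 x 4 mm (450 g) with a phone mainboard on it, loose across both rails, ribs below straddling the rear rail; origin mid underside, 60 mm behind the notch point. To turn the pin its foot must be wholly below the lips, underside 12.4 mm below the rail's top, disc lifted 5 mm on its spring (6.5 N); 3 mm deeper (9 N) it turns freely. Not over 30 N on the pallet.
- dowel: Bystander: plain locating pin with a round black knob in the rack's other well, 48 mm tall.
- phone_white: Bystander: white phone, 148 x 72 x 8 mm, lying flat.
- phone_red: Bystander: red phone, 148 x 72 x 8 mm, lying flat.
- screwdriver: Bystander: yellow screwdriver, 170 mm, lying flat.
- brush: Bystander: red brush, 170 mm, lying flat.
- flux_jar: Bystander: amber jar, 50 mm wide, 45 mm tall.
- wire_spool: Bystander: copper wire spool, 48 mm wide, 40 mm tall.
- tweezers: Bystander: steel tweezers, 120 mm, lying flat.
Mind the look-alikes: they are no part of the job. Leave any green or yellow look-alike of the pin alone.

How it is judged:
On the way:
1. the T-foot has been passed, lengthwise, through the slot inside the notch to below the lips (z of pin_foot in the frame of holder between 0.03 and 0.0513 m and angle between the y axis of pin and the y axis of holder, either way round below 0.35 rad and horizontal distance between pin_foot and notch below 0.016 m), for 0.1 s.
At the end, for the whole second after the job is handed in: The pin is released, upright (0.1 rad), in the slot in the notch, its T across the slot (within 0.3 rad) and drawn up under the lips, disc on pallet and foot on lips each pressing with over 3 N; pallet at rest within 10 mm of its start (angle between the y axis of pin and the x axis of holder, either way round below 0.3 rad and z of pin_foot in the frame of holder between 0.045 and 0.053 m and horizontal distance between pin_foot and notch below 0.016 m and angle between pin's own z axis and vertical below 0.1 rad and contact force between pin and pallet above 3 N and contact force between pin and holder above 3 N and linear speed of each of pin, pallet below 0.01 m/s and distance of pallet from where it was at the start of the episode below 0.01 m); the robot touches nothing.
It fails at once if the pin is pressed on the rail or holder with more than 30 N (contact force between pin and holder above 30 N).
It fails at once if the pin is pressed on the pallet with more than 30 N (contact force between pin and pallet above 30 N).
It fails at once if the pallet is shifted by more than 12 mm (distance of pallet from where it was at the start of the episode above 0.012 m).
It fails at once if another thing is disturbed (distance of any of dowel, phone_white, phone_red, screwdriver, brush, flux_jar, wire_spool, tweezers from where it was at the start of the episode above 0.02 m).
It also fails if it takes over 72 s, if anything falls off the work surface, if the arm or the gripper's body presses on something with over 40 N, if the wrist force passes 120 N, or if a joint passes its speed limit or range.

## Working session

There is one attempt and no reset: what is moved stays moved. The work goes in short steps, Python scripts to look and compute and a tool call to move; the robot and the scene stay as the last step left them, time stands still between calls to the robot, and variables do not carry over. Pictures are saved under pics/ and viewed, about 8 in all and at most 12, crops included, and the job is handed in when it is done.

Besides the shell and the picture viewer there is one more tool, called after "Call:" as name(argument=value, ...) on one line, values as JSON. apply_moves: Moves the arm, as the interface text tells. Its arguments: {"type":"object","properties":{"steps":{"type":"array"},"squeeze":{"type":"number"}},"required":["steps"]}

```bash
mkdir -p pics
cat > h.py <<'E'
import numpy as np, cv2, pickle
from bench import ctrl, eyes
def cap(n,tag):
    c=eyes.capture(n); pickle.dump(c,open(f'pics/{tag}.pkl','wb')); cv2.imwrite(f'pics/{tag}.png',c['frame']); return c
def load(tag): return pickle.load(open(f'pics/{tag}.pkl','rb'))
def world(c):
    z=c['z_map']; K=c['camera_matrix']; v,u=np.mgrid[:z.shape[0],:z.shape[1]]
    P=np.stack([(u-K[0,2])/K[0,0]*z,(v-K[1,2])/K[1,1]*z,z],-1)
    T=np.linalg.inv(c['world_to_cam']); W=P@T[:3,:3].T+T[:3,3]; W[z==0]=np.nan; return W
E
python3 - <<'E'
from h import *
for n in('scene','top'): c=cap(n,n+'0'); print(np.linalg.inv(c['world_to_cam'])[:3,3].round(3),c['camera_matrix'][0,0])
a=np.hstack([load('top0')['frame'],]);o=ctrl.get_obs();print(o['t'],o['tcp_pos'],o['orientation'],o['opening'],o['force'])
E
```

```text
[ 0.937 -0.8    0.914] 354.25329059504827
[ 0.294 -0.014  1.435] 443.80394978423953
0.1 [0.149883   0.63195842 0.30297025] [-3.64766055e-01 -3.12006801e+00  2.76838721e-03] 0.9977170605423217 [-0.37197984  0.43636925 -0.51735445]
```

View pics/top0.png

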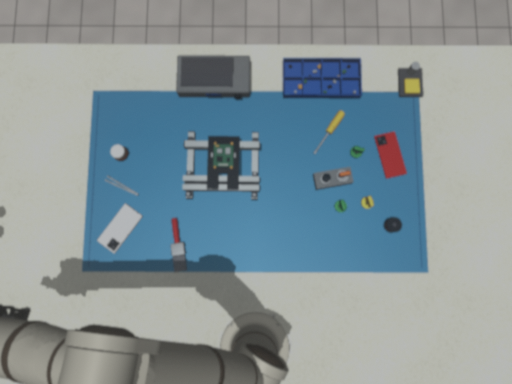

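View pics/scene0.png

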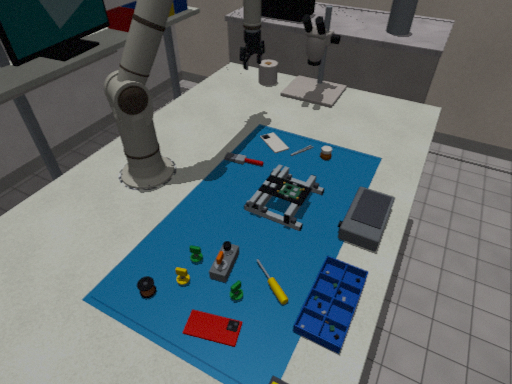

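The top view shows the rack at about (333,178) with the orange pin at (344,174) and the dowel at (326,178). The holder is at about (222,165), with the slotted rail near row 184 and the notch near (223,182).

Run:
```python
from h import *
c=load('top0'); W=world(c)
for u,v in [(344,174),(326,178),(223,182),(200,184),(250,184),(223,160),(365,100),(90,266)]: print((u,v),W[v,u].round(4))
f=c['frame']; h=cv2.cvtColor(f,cv2.COLOR_BGR2HSV)
m=(h[...,0]<16)&(h[...,1]>110)&(h[...,2]>90); m[:160]=0;m[190:]=0;m[:,:335]=0;m[:,356:]=0
p=W[m];print(m.sum(),p.mean(0),p.min(0),p.max(0))
a=cv2.resize(f[125:205,170:270],(600,480),interpolation=cv2.INTER_CUBIC)
b=cv2.resize(f[160:200,305:360],(200,145),interpolation=cv2.INTER_CUBIC)
a=np.hstack([a,np.zeros((480,200,3),np.uint8)]);a[:145,600:]=b
cv2.imwrite('pics/crop0.png',a)
```

```text
(344, 174) [ 0.5318 -0.274   0.0848]
(326, 178) [ 0.5205 -0.2195  0.076 ]
(223, 182) [0.5128 0.1033 0.0344]
(200, 184) [0.5071 0.1776 0.0271]
(250, 184) [0.5071 0.0171 0.0324]
(223, 160) [0.578  0.102  0.0654]
(365, 100) [ 7.999e-01 -3.669e-01  5.000e-04]
(90, 266) [0.2459 0.5231 0.003 ]
30 [ 0.53382882 -0.27593565  0.08487306] [ 0.52801964 -0.29096153  0.07835863] [ 0.54152768 -0.26095264  0.08883733]
```

View pics/crop0.png

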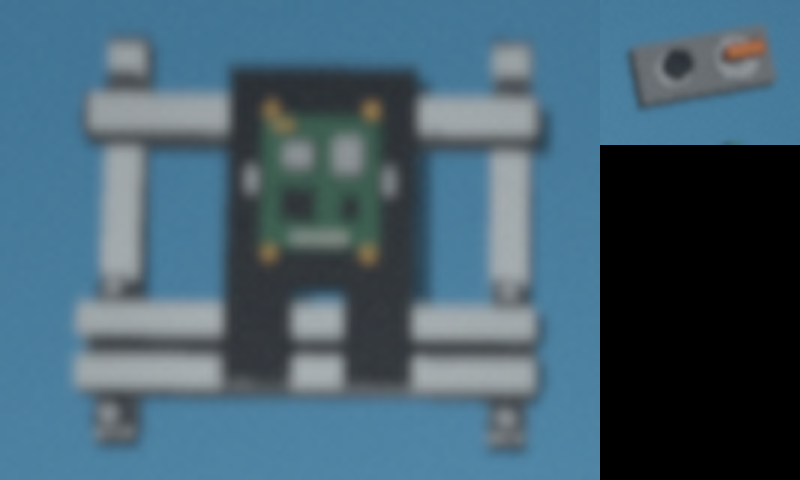

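Call:
apply_moves(steps=[{"jaw": 1,"offset": [0.32,-0.38,0],"twist": [0,0,-30]},{"jaw": 1,"offset": [0.32,-0.38,0],"twist": [0,0,-30]},{"jaw": 1,"offset": [0.32,-0.38,0],"twist": [0,0,-30]},{"jaw": 1,"offset": [0.32,-0.38,0],"twist": [0,0,-30]},{"jaw": 1,"offset": [0.32,-0.38,0],"twist": [0,0,-30]},{"jaw": 1,"offset": [0.32,-0.38,0],"twist": [0,0,-30]},{"jaw": 1,"offset": [0.32,-0.38,0],"twist": [0,0,-30]},{"jaw": 1,"offset": [0.32,-0.38,0],"twist": [0,0,-30]},{"jaw": 1,"offset": [0.38,-0.9,0],"twist": [0,0,-67]},{"jaw": 1,"offset": [0.38,-0.9,0],"twist": [0,0,-67]},{"jaw": 1,"offset": [0.38,-0.9,0],"twist": [0,0,-67]},{"jaw": 1,"offset": [0.38,-0.9,0],"twist": [0,0,-67]},{"jaw": 1,"offset": [0.38,-0.9,0],"twist": [0,0,-67]},{"jaw": 1,"offset": [0.38,-0.9,0],"twist": [0,0,-67]},{"jaw": 1,"offset": [0.38,-0.9,0],"twist": [0,0,-67]},{"jaw": 1,"offset": [0.38,-0.9,0],"twist": [0,0,-67]},{"jaw": 1,"offset": [0.38,-0.9,0],"twist": [0,0,-67]},{"jaw": 1,"offset": [0.38,-0.9,0],"twist": [0,0,-67]},{"jaw": 1,"offset": [0.38,-0.9,0],"twist": [0,0,-67]},{"jaw": 1,"offset": [0.38,-0.9,0],"twist": [0,0,-67]}])

```text
t: 2.6
tcp_pos: [0.5303, -0.2655, 0.3038]
orientation: [-2.023, -2.403, -0.001]
force: [0.6, 0.8, 0.7]
opening: 1.002
```

Run:
```python
from h import *
o=ctrl.get_obs();print(o['qpos'],o['tcp_pos'],o['orientation'],o['force'])
c=cap('wrist','w1'); T=np.linalg.inv(c['world_to_cam']);print(T.round(3),c['camera_matrix'][0,0])
W=world(c);f=c['frame'];h=cv2.cvtColor(f,cv2.COLOR_BGR2HSV)
m=(h[...,0]<18)&(h[...,1]>120)&(h[...,2]>90)&(W[...,2]>.05)&(W[...,2]<.1)
n,l,s,ce=cv2.connectedComponentsWithStats(m.astype(np.uint8))
for i in range(1,n):
    if s[i,4]>60:
        p=W[l==i];t=p[p[:,2]>.08]
        print(s[i],np.median(p,0)); 
        if len(t)>20: print('top',len(t),cv2.minAreaRect((t[:,:2]*1000).astype(np.float32)),np.median(t[:,2]))
```

```text
[ 0.22112893  0.37184598  0.25298039  1.71851402 -0.10523209  1.06497163
  0.68006708] [ 0.53029397 -0.26546309  0.30382641] [-2.02264069e+00 -2.40284547e+00 -1.23498924e-03] [0.61042258 0.7974051  0.74637255]
[[ 0.985  0.166  0.045  0.52 ]
 [ 0.172 -0.951 -0.256 -0.201]
 [-0.     0.26  -0.966  0.373]
 [ 0.     0.     0.     1.   ]] 332.79235203561115
[253 173  13  39 455] [ 0.53481708 -0.27647572  0.08317447]
top 422 ((535.44677734375, -277.7908935546875), (10.993752479553223, 31.765201568603516), 9.774473190307617) 0.08324727462085885
```

View pics/w1.png

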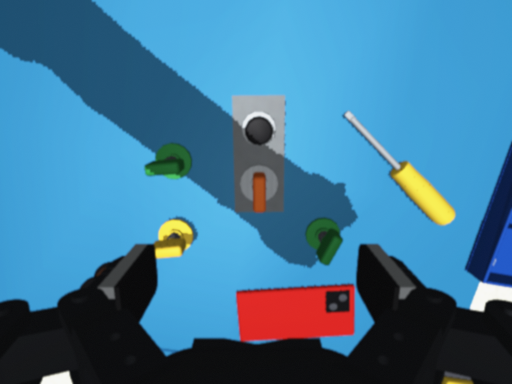

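The orange pin in the rack is at pixel (259,192), with its bar lined up to the jaws. The green and yellow look-alikes are around it, well clear.

Call:
apply_moves(steps=[{"jaw": 1,"offset": [0.005,-0.009,-0.05],"twist": [0,0,0]},{"jaw": 1,"offset": [0.005,-0.009,-0.085],"twist": [0,0,0]},{"jaw": 1,"offset": [0.005,-0.009,-0.085],"twist": [0,0,0]},{"jaw": 1,"offset": [0.005,-0.009,-0.085],"twist": [0,0,0]}])

```text
t: 3.15
tcp_pos: [0.5358, -0.2763, 0.2203]
orientation: [2.024, 2.4, 0.001]
force: [0.2, -0.1, -0.6]
opening: 0.998
```

```bash
cat > m.py <<'E'
from h import *
import sys
o=ctrl.get_obs();print(o['tcp_pos'],o['orientation'],o['force'])
c=cap('wrist',sys.argv[1]); 
W=world(c);f=c['frame'];h=cv2.cvtColor(f,cv2.COLOR_BGR2HSV)
m=(h[...,0]<18)&(h[...,1]>120)&(h[...,2]>60)
n,l,s,ce=cv2.connectedComponentsWithStats(m.astype(np.uint8))
for i in range(1,n):
    if s[i,4]>300:
        p=W[l==i];zt=np.nanpercentile(p[:,2],95);t=p[p[:,2]>zt-.003]
        print(s[i],'top',len(t),cv2.minAreaRect((t[:,:2]*1000).astype(np.float32)),zt)
E
python3 m.py w2
```

```text
[ 0.53579127 -0.27630919  0.2203185 ] [2.02439341e+00 2.40032990e+00 9.97897166e-04] [ 0.17367565 -0.05067602 -0.59051317]
[246 179  18  55 916] top 787 ((535.6224975585938, -277.54437255859375), (11.265904426574707, 32.50157165527344), 9.405296325683594) 0.08432980562606188
[ 229  317  146   40 2528] top 2261 ((601.740478515625, -346.77777099609375), (139.61192321777344, 187.43951416015625), 2.3333778381347656) 0.008656868795365006
```

Call:
apply_moves(squeeze=60, steps=[{"jaw": 1,"offset": [0,-0.001,-0.045],"twist": [0,0,0]},{"jaw": 1,"offset": [0,-0.001,-0.07],"twist": [0,0,0]},{"jaw": 1,"offset": [0,-0.001,-0.091],"twist": [0,0,0]},{"jaw": 1,"offset": [0,-0.001,-0.091],"twist": [0,0,0]},{"jaw": 0,"offset": [0,-0.001,-0.091],"twist": [0,0,0]},{"jaw": 0,"offset": [0,-0.001,-0.091],"twist": [0,0,0]},{"jaw": 0,"offset": [0,-0.001,-0.091],"twist": [0,0,0]},{"jaw": 0,"offset": [0,-0.001,-0.091],"twist": [0,0,0]},{"jaw": 0,"offset": [0,-0.001,-0.091],"twist": [0,0,0]},{"jaw": 0,"offset": [0,-0.001,-0.091],"twist": [0,0,0]},{"jaw": 0,"offset": [0,-0.001,-0.091],"twist": [0,0,0]}])

```text
t: 4.58
tcp_pos: [0.5351, -0.2776, 0.128]
orientation: [2.026, 2.4, 0.0]
force: [0.3, -1.2, 1.9]
opening: 0.126
```

Call:
apply_moves(steps=[{"jaw": 0,"offset": [0,0,0.03],"twist": [0,0,0]},{"jaw": 0,"offset": [0,0,0.06],"twist": [0,0,0]},{"jaw": 0,"offset": [0,0,0.11],"twist": [0,0,0]},{"jaw": 0,"offset": [0,0,0.142],"twist": [0,0,0]},{"jaw": 0,"offset": [0,0.05,0.142],"twist": [0,0,-5]},{"jaw": 0,"offset": [-0.01,0.1,0.142],"twist": [0,0,-9.8]},{"jaw": 0,"offset": [-0.015,0.15,0.142],"twist": [0,0,-9.8]},{"jaw": 0,"offset": [-0.02,0.2,0.142],"twist": [0,0,-9.8]},{"jaw": 0,"offset": [-0.02,0.25,0.142],"twist": [0,0,-9.8]},{"jaw": 0,"offset": [-0.02,0.29,0.142],"twist": [0,0,-9.8]},{"jaw": 0,"offset": [-0.02,0.317,0.142],"twist": [0,0,-9.8]},{"jaw": 0,"offset": [-0.02,0.317,0.142],"twist": [0,0,-9.8]},{"jaw": 0,"offset": [-0.02,0.317,0.142],"twist": [0,0,-9.8]}])

```text
t: 6.2
tcp_pos: [0.5146, 0.0384, 0.2696]
orientation: [2.225, 2.218, -0.002]
force: [0.2, -0.6, -2.4]
opening: 0.125
```

```bash
python3 m.py w3; python3 -c "
from h import *
W=world(load('w3'));print(ctrl.get_obs()['opening'])
a=np.clip((W[...,2]-0.02)/0.06*255,0,255);a[np.isnan(a)]=0
f=load('w3')['frame'];cv2.imwrite('pics/w3b.png',np.hstack([f[:,100:412],cv2.cvtColor(a.astype(np.uint8),cv2.COLOR_GRAY2BGR)[:,100:412]]))
"
```

```text
[0.5146444  0.03842402 0.2695581 ] [ 2.22484999e+00  2.21797776e+00 -1.78763058e-03] [ 0.18380297 -0.56547479 -2.41607054]
[ 240  221   33   96 2791] top 2217 ((515.2340087890625, 38.711997985839844), (11.346783638000488, 32.79243087768555), 0.5978992581367493) 0.22526984661293054
0.12646241448348047
```

View pics/w3b.png

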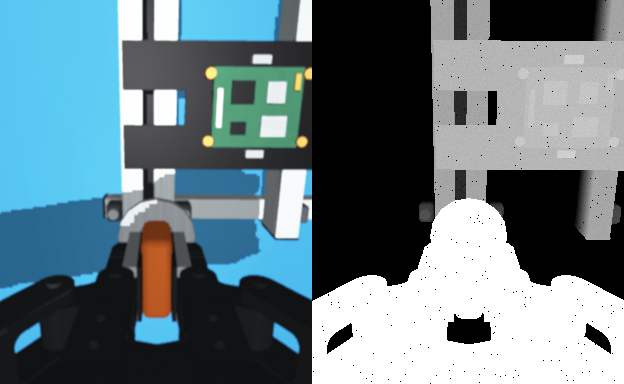

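The picture shows the orange bar held between the jaws, at about (155,270). The pallet notch is near (150,108), and the slot is the dark line at column 147, running through the notch.

```bash
cat > rail.py <<'E'
from h import *
import sys
c=load(sys.argv[1]);W=world(c);f=c['frame'].astype(int)
K=c['camera_matrix'];T=np.linalg.inv(c['world_to_cam'])
v,u=np.mgrid[:384,:512];R=np.stack([(u-K[0,2])/K[0,0],(v-K[1,2])/K[1,1],np.ones_like(u,float)],-1)@T[:3,:3].T
def plane(z): s=(z-T[2,3])/R[...,2]; return T[:3,3]+R*s[...,None]
P=plane(.06);Q=plane(.064)
g=f.sum(2)/3
# slot edges: rows of the notch & bare rail parts
def cross(a,thr,x):
    i=np.where((a[:-1]-thr)*(a[1:]-thr)<0)[0]; return [x[j]+(thr-a[j])/(a[j+1]-a[j])*(x[j+1]-x[j]) for j in i]
S=[]
for r in list(range(5,38,4))+list(range(94,123,3))+list(range(172,190,4)):
    a=g[r,215:300]; e=cross(a,(a.max()+a.min())/2,P[r,215:300,0]); e=[k for k in e]
    print(r,round(P[r,250,1],4),np.round(e,4))
for col in (236,238,240,262,266,270):
    a=g[78:138,col];print('col',col,round(Q[100,col,0],4),np.round(cross(a,(a.max()+a.min())/2,Q[78:138,col,1]),4))
z=W[...,2]
for nm,m in (('pallet',(g<70)&(np.abs(z-.064)<.006)),('rail',(g>130)&(np.abs(z-.06)<.006)&(W[...,0]<.55))):
    p=W[m];print(nm,len(p),np.median(p,0),p.min(0),p.max(0))
E
python3 rail.py w3
```

```text
5 0.1754 [0.5047 0.5131 0.5322 0.5339]
9 0.1727 [0.5046 0.5131 0.5322 0.5339]
13 0.17 [0.5046 0.5131 0.5322 0.534 ]
17 0.1672 [0.5046 0.513  0.5322 0.534 ]
21 0.1645 [0.5045 0.513  0.5322 0.5341]
25 0.1617 [0.5045 0.5129 0.5322 0.5341]
29 0.1589 [0.5045 0.5129 0.5323 0.5342]
33 0.1562 [0.5044 0.5128 0.5321 0.5342]
37 0.1533 [0.5044 0.5128 0.5321 0.5335]
94 0.1114 [0.5041 0.5126 0.5317]
97 0.1091 [0.5041 0.5124 0.5317]
100 0.1068 [0.5041 0.5124 0.5318 0.5327 0.5379]
103 0.1045 [0.5041 0.5123 0.5318 0.5328 0.5379]
106 0.1021 [0.504  0.5124 0.5317 0.5328 0.5376]
109 0.0998 [0.504  0.5124 0.5317 0.5328 0.5377]
112 0.0974 [0.504  0.5124 0.5318 0.5329 0.5377]
115 0.095 [0.5039 0.5124 0.5318 0.5329 0.5374]
118 0.0927 [0.5039 0.5124 0.5317 0.5329 0.5375]
121 0.0903 [0.5039 0.5124 0.5317 0.5329 0.5376]
172 0.0478 [0.5035 0.512  0.5314]
176 0.0444 [0.5035 0.512  0.5305]
180 0.0409 [0.5034 0.5121 0.5303]
184 0.0373 [0.5034 0.5133 0.5304]
188 0.0338 [0.5036 0.5134 0.5304]
col 236 0.4991 [0.115  0.0873]
col 238 0.5007 [0.115  0.0873]
col 240 0.5023 [0.115  0.0873]
col 262 0.5197 [0.115  0.0873]
col 266 0.5229 [0.115  0.0873]
col 270 0.526 [0.115  0.0873]
pallet 9604 [0.61556283 0.09960697 0.06287787] [0.48965157 0.05066593 0.05927667] [0.65817692 0.15008693 0.06860155]
rail 5188 [0.50187602 0.10600363 0.05881885] [0.48514068 0.00824146 0.0541641 ] [0.53940341 0.17940435 0.06453508]
```

Call:
apply_moves(steps=[{"jaw": 0,"offset": [-0.007,0.03,-0.01],"twist": [0,0,-0.3]},{"jaw": 0,"offset": [-0.007,0.0625,-0.04],"twist": [0,0,-0.3]},{"jaw": 0,"offset": [-0.007,0.0625,-0.07],"twist": [0,0,-0.3]},{"jaw": 0,"offset": [-0.007,0.0625,-0.088],"twist": [0,0,-0.3]},{"jaw": 0,"offset": [-0.007,0.0625,-0.09],"twist": [0,0,-0.3]},{"jaw": 0,"offset": [-0.007,0.0625,-0.09],"twist": [0,0,-0.3]},{"jaw": 0,"offset": [-0.007,0.0625,-0.09],"twist": [0,0,-0.3]}])

```text
t: 7.12
tcp_pos: [0.5087, 0.1017, 0.1809]
orientation: [2.23, 2.211, 0.003]
force: [-0.8, 0.4, -1.6]
opening: 0.127
```

```bash
python3 m.py w4; python3 -c "
from h import *
c=cap('scene','s4');f=c['frame'];p=np.array([.508,.101,.065,1]);q=c['world_to_cam']@p;q=c['camera_matrix']@q[:3];q=(q[:2]/q[2]).astype(int);print(q)
a=cv2.resize(f[q[1]-40:q[1]+20,q[0]-40:q[0]+40],(400,300),interpolation=cv2.INTER_CUBIC)
b=cv2.resize(load('w4')['frame'],(400,300));cv2.imwrite('pics/x4.png',np.hstack([a,b]))"
```

```text
[0.50870664 0.10166253 0.18093273] [2.23014251 2.21130098 0.0026066 ] [-0.77648679  0.4053572  -1.64805396]
[ 241  221   32   98 2805] top 2247 ((509.4261779785156, 101.4511489868164), (33.617645263671875, 11.697393417358398), 89.33106231689453) 0.1366351527554124
[269 183]
```

View pics/x4.png

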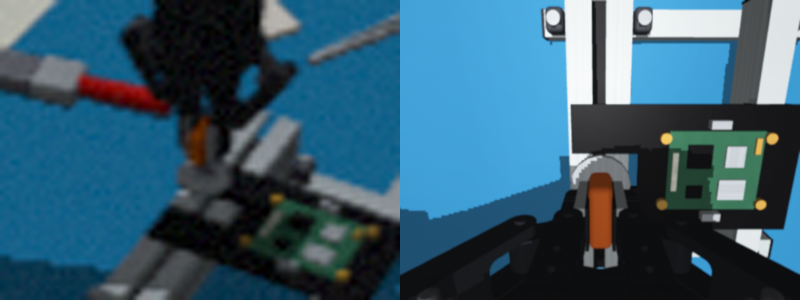

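The wrist view shows the orange bar at column 600, in line with the dark slot at column 599, and the disc over the notch.

Run:
```python
from h import *
c=load('w4');K=c['camera_matrix'];T=np.linalg.inv(c['world_to_cam']);g=c['frame'].mean(2)
print(T[:3,3])
def pt(u,v,z):
    r=T[:3,:3]@np.array([(u-K[0,2])/K[0,0],(v-K[1,2])/K[1,1],1]);return T[:3,3]+r*(z-T[2,3])/r[2]
for r in (60,80,100,115,125):
    a=g[r,205:305];t=(a.max()+a[45:60].min())/2
    i=np.where((a[:-1]-t)*(a[1:]-t)<0)[0];e=[205+j+(t-a[j])/(a[j+1]-a[j]) for j in i]
    print(r,[ (round(x,1),*pt(x,r,.06)[:2].round(4)) for x in e], g[r,235:270:1].astype(int) if r==80 else '')
```

```text
[0.5096766  0.16688321 0.24964377]
60 [(np.float64(245.6), np.float64(0.5044), np.float64(0.1897)), (np.float64(262.6), np.float64(0.5135), np.float64(0.1896))] 
80 [(np.float64(245.6), np.float64(0.5043), np.float64(0.1796)), (np.float64(262.6), np.float64(0.5135), np.float64(0.1795))] [247 248 248 248 248 248 248 248 248 243 192  95  31  21  21  25  40  62
  70  70  69  69  69  68  68  67  67  90 171 237 246 246 247 248 248]
100 [(np.float64(245.9), np.float64(0.5043), np.float64(0.1692)), (np.float64(262.4), np.float64(0.5134), np.float64(0.1691))] 
115 [(np.float64(245.9), np.float64(0.5042), np.float64(0.1612)), (np.float64(262.4), np.float64(0.5133), np.float64(0.1611))] 
125 [(np.float64(246.2), np.float64(0.5043), np.float64(0.1558)), (np.float64(262.4), np.float64(0.5133), np.float64(0.1557))]
```

Call:
apply_moves(steps=[{"jaw": 0,"offset": [-0.001,0,-0.006],"twist": [0,0,0]},{"jaw": 0,"offset": [-0.001,0,-0.012],"twist": [0,0,0]},{"jaw": 0,"offset": [-0.001,0,-0.015],"twist": [0,0,0]},{"jaw": 0,"offset": [-0.001,0,-0.016],"twist": [0,0,0]},{"jaw": 0,"offset": [-0.001,0,-0.017],"twist": [0,0,0]},{"jaw": 0,"offset": [-0.001,0,-0.017],"twist": [0,0,0]}])

```text
t: 7.98
tcp_pos: [0.507, 0.102, 0.1629]
orientation: [2.23, 2.213, 0.0]
force: [0.1, 0.1, -0.2]
opening: 0.126
```

Call:
apply_moves(steps=[{"jaw": 0,"offset": [0,0,-0.001],"twist": [0,0,0]},{"jaw": 0,"offset": [0,0,-0.002],"twist": [0,0,0]},{"jaw": 0,"offset": [0,0,-0.003],"twist": [0,0,0]},{"jaw": 0,"offset": [0,0,-0.003],"twist": [0,0,0]}])

```text
t: 8.48
tcp_pos: [0.5068, 0.102, 0.1598]
orientation: [-2.23, -2.213, 0.0]
force: [0.9, 0.9, -2.2]
opening: 0.13
```

Call:
apply_moves(steps=[{"jaw": 0,"offset": [0,0,-0.001],"twist": [0,0,0]},{"jaw": 0,"offset": [0,0,-0.002],"twist": [0,0,0]},{"jaw": 0,"offset": [0,0,-0.003],"twist": [0,0,0]},{"jaw": 0,"offset": [0,0,-0.004],"twist": [0,0,0]},{"jaw": 0,"offset": [0,0,-0.005],"twist": [0,0,0]},{"jaw": 0,"offset": [0,0,-0.006],"twist": [0,0,0]},{"jaw": 0,"offset": [0,0,-0.006],"twist": [0,0,0]}])

```text
t: 9.35
tcp_pos: [0.5069, 0.102, 0.154]
orientation: [-2.23, -2.213, -0.0]
force: [-0.5, -0.4, 5.0]
opening: 0.126
```

Call:
apply_moves(steps=[{"jaw": 0,"offset": [0,0,-0.001],"twist": [0,0,0]},{"jaw": 0,"offset": [0,0,-0.002],"twist": [0,0,0]},{"jaw": 0,"offset": [0,0,-0.003],"twist": [0,0,0]},{"jaw": 0,"offset": [0,0,-0.004],"twist": [0,0,0]},{"jaw": 0,"offset": [0,0,-0.0045],"twist": [0,0,0]},{"jaw": 0,"offset": [0,0,-0.0045],"twist": [0,0,0]},{"jaw": 0,"offset": [0,0,-0.0045],"twist": [0,0,0]}])

```text
t: 10.22
tcp_pos: [0.507, 0.102, 0.1498]
orientation: [-2.23, -2.213, -0.0]
force: [-2.9, -1.3, 7.2]
opening: 0.124
```

Run:
```python
from h import *
o=ctrl.get_obs();print(o['tcp_pos'],o['force'],o['wrist_torque'],o['qpos'][6]); c=cap('wrist','w5');W=world(c);f=c['frame'].astype(int);g=f.mean(2);z=W[...,2]
m=(g<70)&(np.abs(z-.064)<.006)&(W[...,1]>.12);p=W[m];print(len(p),p.min(0),p.max(0))
```

```text
[0.50695952 0.10199586 0.14976664] [-2.86324093 -1.27617786  7.23684055] [-0.07968028  0.6092075   0.00196895] -0.18963553630738678
15036 [0.4888122  0.12000496 0.05803311] [0.63224217 0.15287752 0.0682424 ]
```

Call:
apply_moves(steps=[{"jaw": 0,"offset": [0,0,-0.0005],"twist": [0,0,-6]},{"jaw": 0,"offset": [0,0,-0.0005],"twist": [0,0,-12]},{"jaw": 0,"offset": [0,0,-0.0005],"twist": [0,0,-18]},{"jaw": 0,"offset": [0,0,-0.0005],"twist": [0,0,-24]},{"jaw": 0,"offset": [0,0,-0.0005],"twist": [0,0,-30]},{"jaw": 0,"offset": [0,0,-0.0005],"twist": [0,0,-30]}])

```text
t: 11.02
tcp_pos: [0.5082, 0.1023, 0.1498]
orientation: [2.727, 1.558, 0.005]
force: [-0.8, 0.2, 7.2]
opening: 0.127
```

```bash
python3 - <<'E'
from h import *
o=ctrl.get_obs();print(o['tcp_pos'],o['orientation'],o['force'],o['wrist_torque'],o['qpos'])
E
python3 m.py w6
```

```text
[0.50822366 0.1023359  0.14975675] [2.72663502 1.5584821  0.00454041] [-0.7774377   0.20086023  7.17801148] [ 0.00560212  0.09497514 -0.11271341] [-0.44736637  0.45942652  0.23974309  2.0160195  -0.16775368  0.68141528
 -0.63350374]
[0.50822366 0.1023359  0.14975675] [2.72663502 1.5584821  0.00454041] [-0.7774377   0.20086023  7.17801148]
[ 241  222   32   97 2814] top 2245 ((509.06610107421875, 102.38429260253906), (33.42334747314453, 11.65786075592041), 58.780513763427734) 0.10552194236044565
```

Call:
apply_moves(steps=[{"jaw": 0,"offset": [0,0,0],"twist": [0,0,-6]},{"jaw": 0,"offset": [0,0,0],"twist": [0,0,-12]},{"jaw": 0,"offset": [0,0,0],"twist": [0,0,-18]},{"jaw": 0,"offset": [0,0,0],"twist": [0,0,-24]},{"jaw": 0,"offset": [0,0,0],"twist": [0,0,-30]},{"jaw": 0,"offset": [0,0,0],"twist": [0,0,-36]},{"jaw": 0,"offset": [0,0,0],"twist": [0,0,-42]},{"jaw": 0,"offset": [0,0,0],"twist": [0,0,-48]},{"jaw": 0,"offset": [0,0,0],"twist": [0,0,-54]},{"jaw": 0,"offset": [0,0,0],"twist": [0,0,-60]},{"jaw": 0,"offset": [0,0,0],"twist": [0,0,-60]},{"jaw": 0,"offset": [0,0,0],"twist": [0,0,-60]}])

```text
t: 12.58
tcp_pos: [0.5084, 0.1022, 0.1498]
orientation: [-3.141, 0.012, -0.005]
force: [-0.2, -0.1, 7.6]
opening: 0.135
```

```bash
python3 m.py w7; python3 -c "
from h import *
o=ctrl.get_obs();print(o['wrist_torque'],o['qpos'])"
```

```text
[0.50842184 0.10223393 0.14977171] [-3.14100967  0.01215653 -0.00519674] [-0.17909332 -0.09358063  7.58390011]
[ 241  221   32   97 2790] top 2221 ((509.8774719238281, 101.74313354492188), (11.356691360473633, 33.056243896484375), 89.02861022949219) 0.10543566861333896
[-0.05078771 -0.02339135 -0.10554998] [-0.65508046  0.49586382  0.49963037  2.02261589 -0.35946263  0.70464432
 -1.50795095]
```

View pics/w7.png

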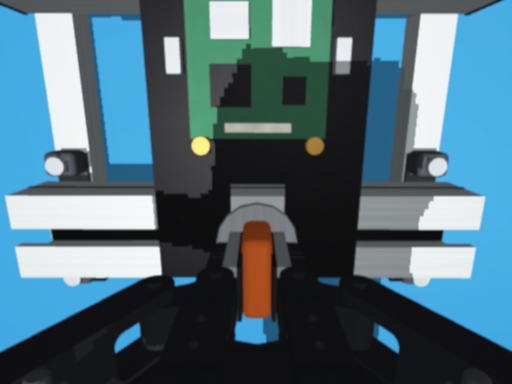

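The bar at (258,270) now lies crosswise to the slot, with the disc over both sides of the notch. I'll ease it up until the foot meets the lips, then open the jaws.

Call:
apply_moves(steps=[{"jaw": 0,"offset": [0,0,0.001],"twist": [0,0,0]},{"jaw": 0,"offset": [0,0,0.002],"twist": [0,0,0]},{"jaw": 0,"offset": [0,0,0.0025],"twist": [0,0,0]},{"jaw": 0,"offset": [0,0,0.0025],"twist": [0,0,0]},{"jaw": 0,"offset": [0,0,0.0025],"twist": [0,0,0]}])

```text
t: 13.25
tcp_pos: [0.5084, 0.1022, 0.1522]
orientation: [-3.141, 0.012, -0.005]
force: [0.4, 1.2, 6.1]
opening: 0.131
```

Call:
apply_moves(steps=[{"jaw": 0.3,"offset": [0,0,0],"twist": [0,0,0]},{"jaw": 0.5,"offset": [0,0,0],"twist": [0,0,0]},{"jaw": 0.7,"offset": [0,0,0],"twist": [0,0,0]},{"jaw": 0.7,"offset": [0,0,0],"twist": [0,0,0]},{"jaw": 0.7,"offset": [0,0,0],"twist": [0,0,0]},{"jaw": 0.7,"offset": [0,0,0.03],"twist": [0,0,0]},{"jaw": 0.7,"offset": [0,0,0.08],"twist": [0,0,0]},{"jaw": 0.7,"offset": [0,0,0.13],"twist": [0,0,0]},{"jaw": 0.7,"offset": [0,0,0.13],"twist": [0,0,0]},{"jaw": 0.7,"offset": [0,0,0.13],"twist": [0,0,0]}])

```text
t: 14.5
tcp_pos: [0.5066, 0.1021, 0.2812]
orientation: [-3.141, 0.012, 0.0]
force: [-0.1, 0.4, -0.3]
opening: 0.699
```

```bash
python3 m.py w8; python3 -c "
from h import *
cap('top','t8');W=world(load('w8'));a=cv2.resize(load('t8')['frame'][125:205,170:270],(400,320),interpolation=cv2.INTER_CUBIC);b=cv2.resize(load('w8')['frame'],(400,320));cv2.imwrite('pics/x8.png',np.hstack([a,b]))"
```

```text
[0.50656567 0.10213492 0.28115603] [-3.14110559e+00  1.15295376e-02  2.73359988e-04] [-0.06700479  0.41783632 -0.28493973]
[249 166  15  46 629] top 562 ((509.91143798828125, 101.74266815185547), (10.415168762207031, 31.830799102783203), 89.95173645019531) 0.10939712617503661
```

View pics/x8.png

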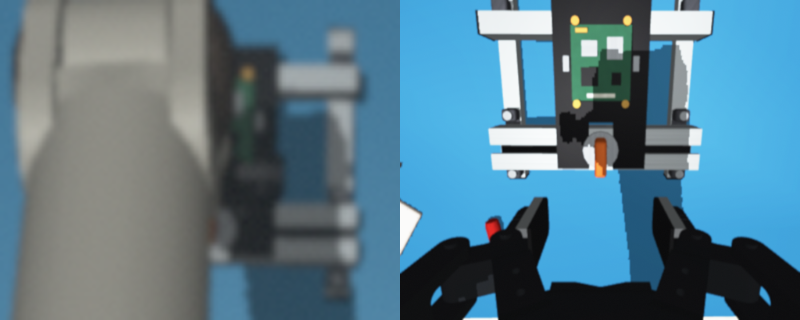

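Run:
```python
from h import *
for t in('w3','w8'):
    W=world(load(t));g=load(t)['frame'].mean(2);p=W[(g<60)&(np.abs(W[...,2]-.063)<.003)&(W[...,1]>.04)&(W[...,1]<.16)];print(t,np.percentile(p,1,0),np.percentile(p,99,0))
ctrl.sign_off()
```

```text
w3 [0.56091408 0.05237907 0.06114545] [0.65658533 0.14911573 0.06569764]
w8 [0.49149113 0.05167091 0.06115232] [0.65044392 0.14715856 0.06560161]
the job is handed in; nothing more can be done
```

I moved the T-pin from the rack into the slot inside the notch, pushed it down against its spring, turned it a quarter turn and let it go. I handed the job in at about 14.6 s of the 72 s; it reports no verdict.

- **Insertion:** the foot entered the slot with no felt contact. Pushing down on the spring gave about 7–8 N at the wrist. The quarter turn met no noticeable resistance.
- **After release:** the bar lies crosswise, within about 0.5° of square to the slot. Its top reads 0.109 m against an expected 0.1116 m. The camera read about 2 mm low at the rack too, so this fits the T being drawn up under the lips. The bar's top centre did not move when the jaws opened, so the pin looks upright.
- **Clamping force:** I did not measure it after letting go. The last wrist reading before release was about 6 N, and the spring should give about 6.5 N at that height.
- **Pallet:** its side edges moved less than 2 mm in y. My last x comparison was inconclusive, because different dark areas were picked up in the two images. The far edge read 6 mm less, which could be that effect. The front edge read 0.490 m at the start and 0.491 m at the end.
- **Other things:** the arm was lifted clear with its force reading near zero, and I saw no sign of any other thing being touched. I did not re-measure their positions.

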